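Find the key: seat a notched post foot in the coating nest and bolt it in

TASK

Load the notched post foot into the round pocket of the steel nest: the key in the pocket is at an unknown angle, so rest the foot lightly on it and turn it by feel until the wide notch drops over the key and the flange is fully home, flush with the block. Then push the slide bolt fully shut over the flange and let go. Be gentle, never pressing the foot against the nest with more than 40 N, and leave the other things on the bench where they are.

Things in the scene. Friction and masses are not known exactly. Their poses are not given: they have to be found in the camera images.
- foot: Post foot, the work piece, loose and upright: an aluminium round flange 64 mm across, 16 mm thick (rim underside relieved 1.5 mm), with a 25 mm square tube stub (sides along its x and y axes) from 16 to 66 mm above its underside; about 0.3 kg. Its rim has two through slots: the wide notch at -x (see foot_notch) and a 6 mm slot at +x, too narrow for the key. Origin: centre of its underside, z up.
- foot_notch (a point): middle of the foot's wide notch, at its underside: 26 mm from the foot's axis in the foot's -x direction. The notch is 14 mm wide and is cut from the rim in to a radius of 20 mm, through the flange's full thickness.
- nest: Keyed nest, a steel block fixed to the table: 120 mm (x) by 110 mm (y) on a slightly larger base plate, top 34 mm above the table, with a round straight-walled pocket in its middle, 67 mm across and 16 mm deep, with a small lead-in chamfer. A slide bolt lies on top on its +y side. Origin: centre of the underside, on the table.
- nest_seat (a point): Centre of the pocket's floor, 18 mm above the table, axes as the nest's; the foot's origin lies here when home.
- nest_mouth (a point): Centre of the pocket's mouth, 34 mm above the table. The key stands on the pocket floor against its wall: 11 mm wide, 8 mm high, reaching in to radius 23 mm, clamped at an unmeasured angle within 0.6 rad either side of the nest's -x. A foot turned wrong stops on the key, 6.5 mm proud of the block; with the wide notch over the key (to about 0.05 rad) it goes down 6.5 mm more, flush.
- bolt (a joint): Travel of the slide bolt in m: 0 drawn back, clear of the pocket; 0.022 its stop, fully shut. It slides along the nest's -y against about 2 N of friction. Its flat 22 mm wide tongue runs 2 mm above the block's top: it passes over the rim of a foot that is home and butts against one that stands proud; shut, it ends 18 mm from the pocket's axis.
- bolt_knob (a point): a point on the axis of the bolt's black upright round knob (16 mm across, from 41 to 81 mm above the table), at 66 mm above the table; 85 mm along the nest's +y from the pocket's axis when the bolt is at 0. Axes as the nest's. Guide strips beside the knob reach 43 mm above the table.
- paint_can: Bystander: small closed paint can, 72 mm across, 90 tall.
- tub: Bystander: white open plastic tub, 90 mm across, 80 tall.
- tube_offcut: Bystander: lying offcut of square steel tube, 160 x 32 x 32 mm.
- timber: Bystander: timber offcut, 50 x 140 x 38 mm.
- wrench: Bystander: steel wrench lying flat.
- screwdriver: Bystander: screwdriver lying flat.
- plain_plug: Bystander: small plain round plug, flange 44 mm across and 10 thick with a round 24 mm stub, 30 mm tall in all, without a notch; not the work piece.
Not all that is in view belongs to the job. What is shaped like the foot but blue or red is not meant.

How it is judged:
On the way, in this order (a step that is already met when the one before it is completed fails the run):
1. the foot is fully home in the nest, with the bolt still drawn back (z of foot in the frame of nest_seat below 0.002 m and horizontal distance between foot and nest_seat below 0.004 m and angle between foot's own z axis and vertical below 0.06 rad and value of joint bolt below 0.01 m), for 0.2 s.
2. the bolt is shut over the home foot (z of foot in the frame of nest_seat below 0.002 m and horizontal distance between foot and nest_seat below 0.004 m and angle between foot's own z axis and vertical below 0.06 rad and value of joint bolt above 0.018 m), for 0.2 s.
At the end, for the whole second after the job is handed in: The foot stands in the pocket, its underside less than 2 mm above the pocket's floor, within 4 mm of its axis and upright to 0.06 rad, at rest; the bolt is shut by more than 18 of its 22 mm; everything is released (all of step 2 and linear speed of foot below 0.02 m/s); the robot touches nothing.
It fails at once if the foot is forced against the nest (or its key or bolt) with more than 40 N (contact force between foot and nest above 40 N).
It fails at once if a bystander is moved by more than 25 mm (distance of any of paint_can, tub, tube_offcut, timber, wrench, screwdriver, plain_plug from where it was at the start of the episode above 0.025 m).
It also fails if it takes over 72 s, if anything falls off the work surface, if the arm or the gripper's body presses on something with over 40 N, if the wrist force passes 120 N, or if a joint passes its speed limit or range.

ROBOT

A 6-joint arm with a two-finger parallel gripper is mounted at the origin on the work surface. World frame = base frame: x ahead of the robot, y to its left, z up, the work surface at z = 0. Lengths are in m, angles in rad, forces in N, time in s.
With the tool pointing down it reaches from about 0.375 to 0.825 m from the base axis. Payload 5.5 kg.
Tool frame: the origin (TCP) lies on the centre line of the jaws, within the pads' length; the fingertips stand bot.nose_length ahead of it and the grasp point (between the pads) lies 11 mm behind it (bot.nose_length is the distance from the TCP to the fingertips, in m); z points along the fingers, y is the line along which they close (so a half turn about z gives the same grasp; the last joint's range is limited). The gripper opens to 85 mm and grips with 20 to 120 N. Pads are 22 mm wide; open, the fingers measure 114 mm over their backs; the gripper's body (76 mm by 85 mm) begins 54 mm behind the grasp point. The pads swing forward as they close: fully open they stand 13 mm farther back than shut.
Start: joints at [-1.316, 0.314, -0.047, 1.21, 0, 1.571], TCP at [0.151, -0.581, 0.239] pointing down, gripper open.
Joint ranges: [-2.67, 2.67], [-0.69, 1.73], [-1.03, 1.25], [-2.08, 2.16], [-1.42, 1.45], [-3.14, 3.14]. Speed limits (rad/s): [2.39, 2.39, 3.01, 3.14, 3.14, 3.14].

INTERFACE

Orientations are given as a 3x3 rotation matrix whose columns are the frame's x, y, z axes.
In Python, from cell import state, viewer, bot gives the robot as it stands. The module is installed in compiled form; this text tells all that it offers.
- The arm moves only by the shell command python3 -m inch 'ROWS' [OPENING] [FORCE]. ROWS is JSON, a list of rows, each an object with "dp": the shift along the tool's x, y, z in m, a list of three; "roll": the turn about the tool's z in degrees. In form: [{"dp": [x, y, z], "roll": roll}, ...]. A call has 1 to 20 rows; each row shifts and turns the commanded pose from where the row before left it, along the tool's axes as they then stand; what a row does not reach is not made up. A row lasts 1/10 s, in which the tool goes at most 50 mm and 8.59 degrees, less where a joint would pass 70% of its speed; a pose out of reach is approached as far as the arm can. A call is refused whole if a number of a shift passes 0.05 or a number of a turn 8.59, either way. A call with a gripper value outside its range is refused whole. OPENING is the opening, from 0 (shut) to 1 (fully open), set as the call begins (- or left out, the last holds). The fingers move at their own pace and stop on an object; FORCE is the grip in N (left out, the last holds). Time passes only in rows, so rows that do not move let the fingers close. It gives the time, the measured TCP pose, the force, the opening and the grip force at its end, in the units of the state.
- state(): the state, without advancing time (a new reading comes with each control period).
- viewer.read_camera(name): name is "scene" or "side" or "wrist"; returns the picture (420x560x3 uint8, blue, green, red); there is no depth.
- viewer.camera_params(name): a dict with "vertical_fov" (degrees; the focal length in pixels is half the picture's height over the tangent of half this angle, whatever the lens; pixels are square), "cx", "cy" (the principal point, pixels), "dist_coeffs" ([k1, k2, p1, p2, k3] as OpenCV has them; the pictures are not rectified), "R" (3x3) and "t" (3): a world point X has camera coordinates R X + t. Camera axes: x right, y down, z forward; pixel columns grow to the right and rows downward; lengths in m; the calibration is good to about 2 mm. A picture is of the moment at which its call begins: read the wrist's pose just before it. camera_params takes no time and is no camera call; for the wrist camera it gives the pose at the moment of the call.
- bot.finish_job(): hands the job in; it is judged then, once.
The state is a dict: "clock": time; "joint_positions": joint angles; "qd": joint speeds; "joint_torque": joint torques, N m; "eef_pos": TCP position; "tcp_rot": TCP orientation; "force": force on the tool from outside, world axes, zero at the start; "ft_torque": the same for the moment, N m; "opening": finger opening in m; "finger_force": force on a finger pad.
Only numpy, scipy, OpenCV 4.12 (cv2) and the standard library are available. Lean on these libraries where they do the work, as an engineer would, in place of code of your own. Each camera call takes 0.05 s, during which the arm holds its last target. There are 200 camera calls.

## Working session

There is one attempt and no reset: what is moved stays moved. The work goes in short steps, Python scripts to look and compute and a shell command to move; the robot and the scene stay as the last step left them, time stands still between calls to the robot, and variables do not carry over. Pictures are saved under pics/ and viewed, at most 13 in all, crops included, and the job is handed in when it is done.

```bash
mkdir -p pics
cat > h.py <<'E'
import numpy as np, cv2
from cell import state, viewer, bot
def cam(n):
    p=viewer.camera_params(n); f=210/np.tan(np.radians(p["vertical_fov"]/2))
    K=np.array([[f,0,p["cx"]],[0,f,p["cy"]],[0,0,1]]); return K,np.array(p["dist_coeffs"],float),np.array(p["R"]),np.array(p["t"])
def ray(c,uv):
    K,d,R,t=c; q=cv2.undistortPoints(np.array([[uv]],float),K,d)[0,0]
    return -R.T@t, R.T@np.array([q[0],q[1],1])
def onz(c,uv,z):
    o,v=ray(c,uv); return o+v*(z-o[2])/v[2]
def proj(c,X):
    K,d,R,t=c; return cv2.projectPoints(np.array(X,float).reshape(-1,1,3),cv2.Rodrigues(R)[0],t,K,d)[0][:,0]
def grab(n,f=None):
    c=cam(n); im=viewer.read_camera(n).copy()
    if f: cv2.imwrite("pics/"+f,im)
    return c,im
E
python3 - <<'E'
from h import *
a=[grab(n)[1] for n in("scene","side")]
cv2.imwrite("pics/a.png",a[0]);cv2.imwrite("pics/b.png",a[1])
grab("wrist","w0.png")
for n in("scene","side","wrist"):
    K,d,R,t=cam(n); print(n,-R.T@t,R[2],K[0,0],d)
print(bot.nose_length,state()["tcp_rot"],state()["force"])
E
```

```text
scene [ 1.1051177  -0.65097513  1.10201293] [-0.40327931  0.47846198 -0.7800256 ] 483.5150470974784 [-0.1680938  0.         0.         0.         0.       ]
side [0.26602959 0.97891721 0.68924952] [ 0.25993336 -0.82258667 -0.50575272] 466.6560881304276 [0.01630306 0.         0.         0.         0.        ]
wrist [ 0.2277514  -0.56120115  0.37361327] [-0.3028529  -0.07768021 -0.94986626] 351.4910817952838 [-0.08878407  0.          0.          0.          0.        ]
0.008 [[ 9.67725017e-01  2.52008279e-01 -3.44463571e-04]
 [ 2.52008514e-01 -9.67724170e-01  1.28089045e-03]
 [-1.05507254e-05 -1.32635749e-03 -9.99999120e-01]] [0.21826956 0.10661438 0.03381562]
```

View pics/a.png

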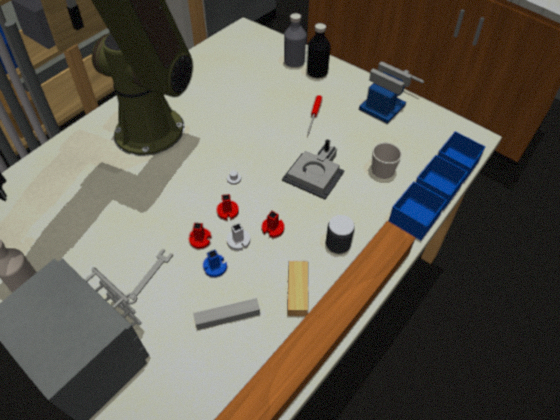

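View pics/b.png

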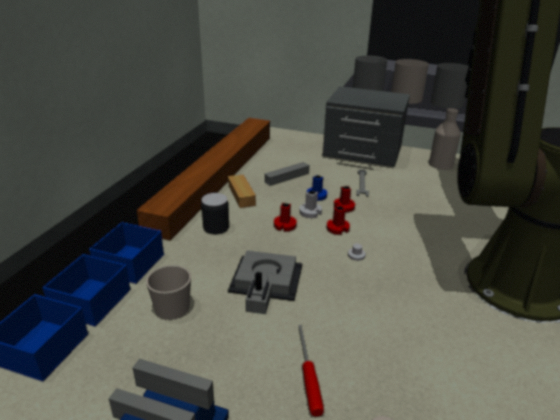

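Candidates in the scene view: aluminium flange with square stub at (238,236), which fits. The red ones at (228,206), (200,236), (273,225) and the blue one at (215,263) are excluded by colour. The white plug at (233,177) is small and round. The foot is also at side (311,205). The nest is at scene (314,172), with its knob at (326,150). I'll check close crops of the foot and nest.

Run:
```python
from h import *
a=cv2.imread("pics/a.png");b=cv2.imread("pics/b.png")
z=lambda i,u,v,w,h,s:cv2.resize(i[v:v+h,u:u+w],None,fx=s,fy=s,interpolation=cv2.INTER_CUBIC)
o=np.vstack([np.hstack([z(a,203,206,70,60,5),z(a,275,130,80,60,5)]),np.hstack([z(b,276,170,70,60,5),z(b,225,240,80,75,5)[:300]])])
cv2.imwrite("pics/c.png",o);print(o.shape)
s,d=cam("scene"),cam("side")
for n,c,uv,h in(("foot",s,(238,229),.066),("foot",d,(312,193),.066),("mouth",s,(314,169),.034),("mouth",d,(267,268),.034),("knobtop",s,(327,144),.081),("knobtop",d,(259,275),.081),
 ("r1",s,(228,199),.066),("r2",s,(200,228),.066),("r3",s,(273,216),.066),("bl",s,(214,256),.066)): print(n,onz(c,uv,h).round(4))
```

```text
(600, 750, 3)
foot [ 0.5503 -0.1435  0.066 ]
foot [ 0.5396 -0.1344  0.066 ]
mouth [0.5603 0.1813 0.034 ]
mouth [0.5541 0.1874 0.034 ]
knobtop [0.5533 0.2522 0.081 ]
knobtop [0.5408 0.2717 0.081 ]
r1 [ 0.4598 -0.0854  0.066 ]
r2 [ 0.47   -0.2054  0.066 ]
r3 [ 0.5941 -0.0517  0.066 ]
bl [ 0.5599 -0.2449  0.066 ]
```

View pics/c.png

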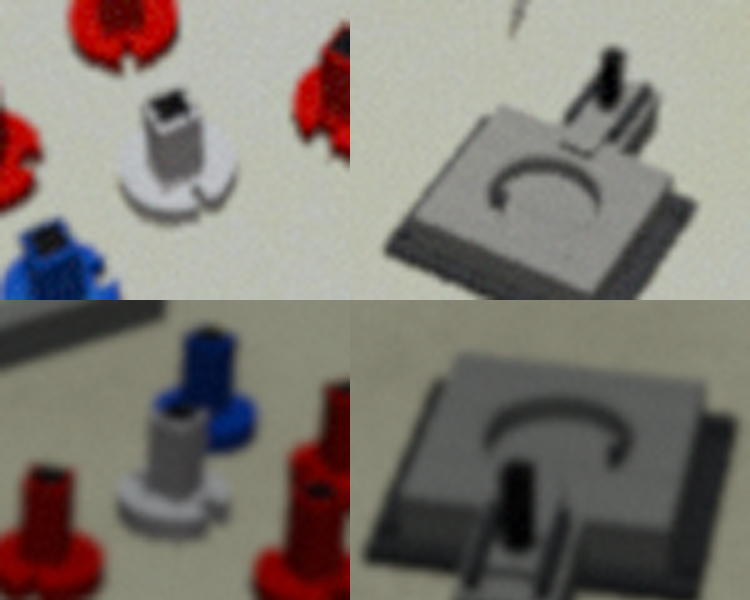

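The crops confirm the choice: an aluminium flange with a square stub and slots. The nest shows its pocket, with the bolt drawn back. I'll move above the foot at the present height.

```bash
python3 -m inch '[{"dp":[0.038,-0.025,0],"roll":0},{"dp":[0.038,-0.025,0],"roll":0},{"dp":[0.038,-0.025,0],"roll":0},{"dp":[0.038,-0.025,0],"roll":0},{"dp":[0.038,-0.025,0],"roll":0},{"dp":[0.038,-0.025,0],"roll":0},{"dp":[0.038,-0.025,0],"roll":0},{"dp":[0.038,-0.025,0],"roll":0},{"dp":[0.038,-0.025,0],"roll":0},{"dp":[0.038,-0.025,0],"roll":0},{"dp":[0.038,-0.025,0],"roll":0},{"dp":[0.038,-0.025,0],"roll":0},{"dp":[0.038,-0.025,0],"roll":0},{"dp":[0,0,0],"roll":0},{"dp":[0,0,0],"roll":0}]' 1
python3 - <<'E'
from h import *
c,im=grab("wrist","w1.png")
print(state()["joint_positions"],proj(c,[[.545,-.139,.066],[.545,-.139,0]]))
E
```

```text
clock: 1.65
eef_pos: [0.5474, -0.1408, 0.2387]
tcp_rot: [[0.967, 0.254, -0.001], [0.254, -0.967, -0.0], [-0.001, -0.0, -1.0]]
force: [0.0, -0.2, -0.1]
opening: 0.0856
finger_force: 0.0
[-2.53089344e-01  2.48450251e-01 -1.34586970e-01  1.18890509e+00
 -5.17105938e-04  2.63306667e+00] [[275.4631769  187.44271185]
 [276.00772456 171.90174183]]
```

View pics/w1.png

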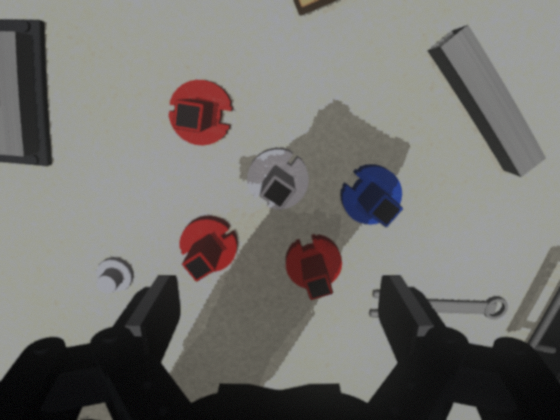

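The foot is at (278,178), with its stub top near (278,190). One slot is at about (293,157) to the upper right. I'll zoom to tell narrow from wide and to measure.

Run:
```python
from h import *
im=cv2.imread("pics/w1.png"); z=cv2.resize(im[138:220,236:322],None,fx=7,fy=7,interpolation=cv2.INTER_CUBIC)
cv2.imwrite("pics/w1c.png",z)
```

```text
(no output)
```

View pics/w1c.png

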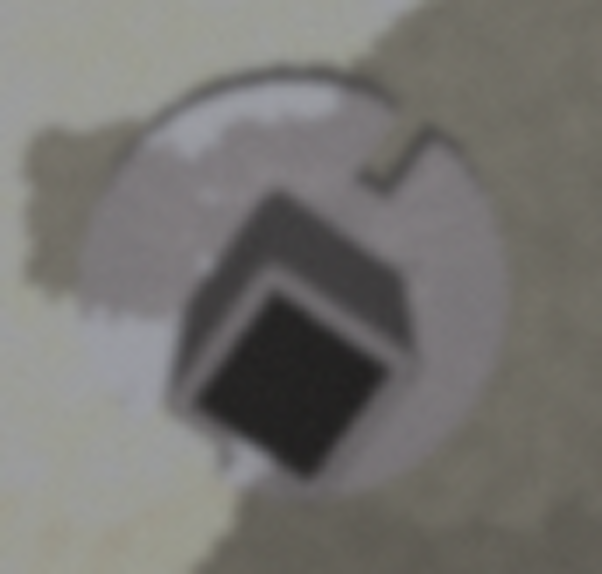

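Run:
```python
from h import *
c=cam("wrist")
P=lambda u,v,z:onz(c,(236+u/7-.43,138+v/7-.43),z)
k=[P(280,293,.066),P(388,372,.066),P(305,480,.066),P(200,400,.066)]
print("ctr",np.mean(k,0)); 
for i in range(4):
    e=k[(i+1)%4]-k[i]; print(np.linalg.norm(e)*1e3,np.degrees(np.arctan2(e[1],e[0])))
f=[P(85,285,.016),P(505,285,.016),P(295,70,.016),P(300,492,.016),P(135,155,.016)]
A=np.array([[2*p[0],2*p[1],1] for p in f]);b=np.array([p[0]**2+p[1]**2 for p in f]);s=np.linalg.lstsq(A,b,rcond=None)[0]
print("flange",s[:2],np.sqrt(s[2]+s[0]**2+s[1]**2)); sl=P(393,155,.016);d=sl[:2]-np.mean(k,0)[:2];print("slot",sl,np.degrees(np.arctan2(*d[::-1])),np.linalg.norm(d))
S=state();R=S["tcp_rot"];print(S["eef_pos"],np.degrees(np.arctan2(R[1][0],R[0][0])))
# nest
s,d=cam("scene"),cam("side")
a=lambda u,v:(275+(u-350)/5-.4,130+v/5-.4); b=lambda u,v:(225+(u-350)/5-.4,240+(v-300)/5-.4)
for n,p in(("TL",(505,105)),("TR",(672,178)),("BR",(598,292)),("BL",(414,222))):print(n,onz(s,a(*p),.034))
for n,p in(("TL",(462,355)),("TR",(703,383)),("BR",(692,502)),("BL",(402,497))):print("side",n,onz(d,b(*p),.034))
print(onz(s,a(612,52),.081),onz(d,b(517,462),.081))
```

```text
ctr [ 0.53994443 -0.14286744  0.066     ]
17.46265397827924 -112.37277921269124
18.202420463926227 158.37354254195094
17.4851320583353 65.89308622449578
17.673148029120853 -21.651020803582693
flange [ 0.5413253  -0.14285174] 0.03160234921817245
slot [ 0.56418635 -0.15152782  0.016     ] -19.65916313435526 0.0257424393662514
[ 0.54684689 -0.14160637  0.23887317] 14.63546234141472
TL [0.49353272 0.22734036 0.034     ]
TR [0.60959085 0.24219756 0.034     ]
BR [0.62821079 0.13973801 0.034     ]
BL [0.51111564 0.11469076 0.034     ]
side TL [0.62207493 0.14107376 0.034     ]
side TR [0.50747175 0.12231179 0.034     ]
side BR [0.48601164 0.20743645 0.034     ]
side BL [0.6062671  0.24801443 0.034     ]
[0.54317818 0.26633491 0.081     ] [0.54634068 0.26319668 0.081     ]
```

Foot centre is (0.541,-0.143) and its yaw about -22°. The measured slot is about 6–7 mm wide, so it is the narrow +x one, and the flange radius of 31.6 mm agrees with 32. The nest's centre is about (0.558,0.181), yaw about 9.5°, and the knob stands 86 mm away (85 given). I'll turn the tool to yaw 68° so the fingers close along the foot's x, then descend.

```bash
python3 -m inch '[{"dp":[0,0,0.01],"roll":-7.6},{"dp":[0,0,0.01],"roll":-7.6},{"dp":[0,0,0.01],"roll":-7.6},{"dp":[0,0,0.01],"roll":-7.6},{"dp":[0,0,0.01],"roll":-7.6},{"dp":[0,0,0.01],"roll":-7.6},{"dp":[0,0,0.01],"roll":-7.6},{"dp":[-0.0034,-0.0052,0.02],"roll":0},{"dp":[0,0,0.03],"roll":0},{"dp":[0,0,0.03],"roll":0},{"dp":[0,0,0.03],"roll":0},{"dp":[0,0,0.02],"roll":0},{"dp":[0,0,0],"roll":0},{"dp":[0,0,0],"roll":0}]' 1
python3 -m inch '[{"dp":[0,0,0],"roll":0},{"dp":[0,0,0],"roll":0},{"dp":[0,0,0],"roll":0},{"dp":[0,0,0],"roll":0},{"dp":[0,0,0],"roll":0},{"dp":[0,0,0],"roll":0},{"dp":[0,0,0],"roll":0},{"dp":[0,0,0],"roll":0}]' 0 50
```

```text
clock: 3.1
eef_pos: [0.5405, -0.1438, 0.0397]
tcp_rot: [[0.38, 0.925, -0.001], [0.925, -0.38, 0.0], [-0.0, -0.001, -1.0]]
force: [0.4, -0.7, -0.1]
opening: 0.085
finger_force: 0.0
clock: 3.9
eef_pos: [0.5417, -0.1428, 0.04]
tcp_rot: [[0.378, 0.926, 0.001], [0.926, -0.378, -0.0], [0.0, 0.001, -1.0]]
force: [-1.4, 0.6, 5.7]
opening: 0.0243
finger_force: 49.2
```

```bash
python3 -m inch '[{"dp":[0,0,-0.02],"roll":0},{"dp":[0,0,-0.04],"roll":0},{"dp":[0,0,-0.04],"roll":0},{"dp":[0.02,-0.007,-0.02],"roll":0},{"dp":[0.042,-0.015,0],"roll":0},{"dp":[0.042,-0.015,0],"roll":0},{"dp":[0.042,-0.015,0],"roll":0},{"dp":[0.042,-0.015,0],"roll":0},{"dp":[0.022,-0.008,0],"roll":0},{"dp":[0,0,0],"roll":0},{"dp":[0,0,0],"roll":0}]'
python3 - <<'E'
from h import *
c,im=grab("wrist","w2.png")
np.save("w2.npy",np.hstack([c[2],c[3][:,None]]))
print(proj(c,[[.558,.181,.034],[.558,.181,.018]]))
E
```

```text
clock: 5.0
eef_pos: [0.5505, 0.0803, 0.1585]
tcp_rot: [[0.376, 0.926, -0.002], [0.926, -0.376, -0.001], [-0.001, -0.001, -1.0]]
force: [-0.5, -0.5, -3.5]
opening: 0.0247
finger_force: 49.9
[[235.46744477  68.96189751]
 [238.044732    70.42106623]]
```

View pics/w2.png

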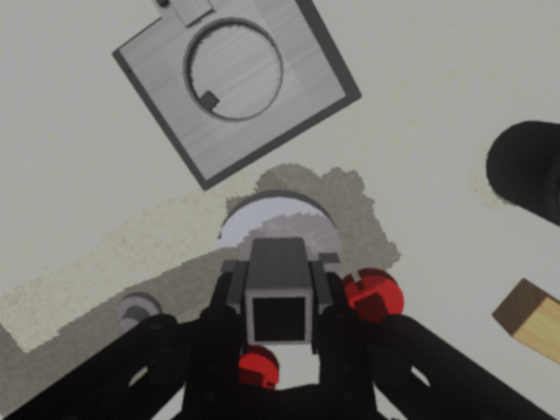

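The wrist picture shows the pocket mouth (x 185–283, y 19–122) and the key as a dark block at about (209,100). I'll compute their positions.

Run:
```python
from h import *
K,d,R,t=cam("wrist"); im=cv2.imread("pics/w2.png")
M=np.load("w2.npy"); c=(K,d,M[:,:3],M[:,3])
f=np.array([onz(c,p,.034) for p in((184.5,70),(283.5,70),(236,17.5),(233,121.5))])
A=np.c_[2*f[:,:2],np.ones(4)];s=np.linalg.lstsq(A,(f[:,:2]**2).sum(1),rcond=None)[0];C=s[:2]
print("mouth",C,np.sqrt(s[2]+C@C))
g=cv2.cvtColor(im,cv2.COLOR_BGR2GRAY); m=((g[85:115,195:225])<75).astype(np.uint8)
n,l,st,ce=cv2.connectedComponentsWithStats(m); i=1+st[1:,4].argmax(); print(st[i],ce[i]+[195,85])
for p in (ce[i]+[195,85],(209,100)):
    for z in(.026,.022):
        k=onz(c,p,z)[:2]-C; print(np.linalg.norm(k),np.degrees(np.arctan2(*k[::-1])))
for a,b in(((115,52),(206,188)),((206,188),(358,97))):
    e=onz(c,b,.01)-onz(c,a,.01);print(np.linalg.norm(e),np.degrees(np.arctan2(e[1],e[0])))
S=state();print(S["eef_pos"])
z=cv2.resize(im[10:130,175:295],None,fx=5,fy=5,interpolation=cv2.INTER_CUBIC);cv2.imwrite("pics/w2c.png",z)
# foot held: flange visible front edge
print(onz(c,(280,190),.135-.0))
```

```text
mouth [0.55638217 0.18025815] 0.034772946197655544
[  0   7  24  22 258] [207.1744186  101.06976744]
0.02953964671560691 -158.33592439768262
0.030165013590168505 -159.28275231721778
0.02802001289510287 -157.46940862088036
0.028615357381699038 -158.47283414137408
0.12618549529221862 -81.31243484866556
0.14273242395464994 8.71036388578502
[0.55053747 0.07963045 0.15861143]
[0.56391959 0.1137638  0.135     ]
```

View pics/w2c.png

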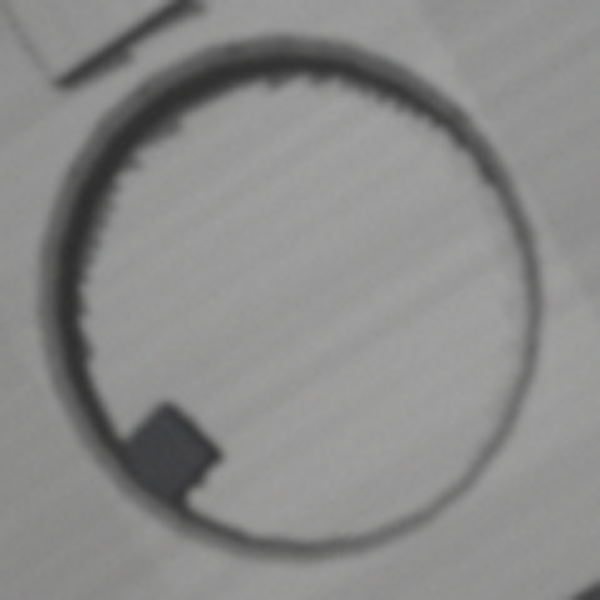

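The zoom shows the key clearly at crop (172,455), which is pixel (209,100.6). Key bearing is about -158.5° world, so the foot yaw wanted is about 21.6°. I'll check where the held flange sits relative to the TCP in the same picture.

Run:
```python
from h import *
K,d,R,t=cam("wrist"); im=cv2.imread("pics/w2.png")
M=np.load("w2.npy"); c=(K,d,M[:,:3],M[:,3])
g=cv2.cvtColor(im,cv2.COLOR_BGR2GRAY).astype(int)
for u in(270,280,290): print(g[180:212:1,u])
for v in (225,): print(g[v,205:240],g[v,325:352])
T=np.array([.5505,.0796]);x=np.array([.376,.926]);y=np.array([.926,-.376])
for p,z in(((280,190),.1201),((280,198),.1346),((280,200),.1346)):
    q=onz(c,p,z)[:2]-T;print(p,q@x,q@y)
# predicted edges when centred on TCP
for z in(.1201,.1346): print(proj(c,[[*(T+.032*x),z],[*(T+.032*(x*.6+y*.8)),z],[*(T+.032*(x*.6-y*.8)),z]]))
```

```text
[105 103 104 103 105 104 106 105 103  96  86  78  74  74  72  72  82 106
 137 157 163 163 163 164 164 162 165 162 163 165 163 164]
[104 106 106 107 105 105 103 101  96  87  76  74  72  73  72  79  96 128
 153 162 163 162 163 162 162 163 164 163 163 163 163 164]
[111 112 113 115 116 117 115 114 112 104  94  79  74  73  72  72  75  94
 125 152 162 163 163 162 164 162 163 163 163 162 163 162]
[158 161 161 162 163 163 162 162 160 163 162 161 159 158 157 149 134 117
 120 140 154 161 163 164 164 165 163 164 164 163 163 163 163 163 164] [124 125 122 122 123 123 120 115 103  95  99 105 107 109 109 110 112 112
 111 111 112 112 109 109 110 110 109]
(280, 190) 0.03263844091688229 -0.00039137021100513317
(280, 198) 0.032675433812530914 -0.0004202098288105399
(280, 200) 0.0316922448073883 -0.0004206840450733427
[[280.76726846 191.27672625]
 [329.67867141 214.86293606]
 [231.8465486  214.96640718]]
[[280.89234152 199.44845268]
 [333.74213939 224.73469553]
 [228.0239208  224.8452045 ]]
```

```bash
python3 -m inch '[{"dp":[0.0316,-0.0106,0],"roll":0},{"dp":[0.0316,-0.0106,0],"roll":0},{"dp":[0.0316,-0.0106,0],"roll":0},{"dp":[0,0,0],"roll":-7.3},{"dp":[0,0,0.01],"roll":-7.3},{"dp":[0,0,0.015],"roll":-7.3},{"dp":[0,0,0.02],"roll":-7.3},{"dp":[0,0,0.015],"roll":-7.3},{"dp":[0,0,0.015],"roll":-7.3},{"dp":[0,0,0.003],"roll":0},{"dp":[0,0,0],"roll":0},{"dp":[0,0,0],"roll":0}]'
python3 - <<'E'
from h import *
s=state();print(s["eef_pos"],s["force"],np.degrees(np.arctan2(s["tcp_rot"][1][0],s["tcp_rot"][0][0])))
c,im=grab("wrist","w3.png"); a=im[:420:,100:460]
c,b=grab("scene"); d,e=grab("side")
z=lambda i,u,v:cv2.resize(i[v:v+60,u:u+60],(300,300),interpolation=cv2.INTER_CUBIC)
cv2.imwrite("pics/d.png",np.hstack([cv2.resize(a,(514,600)),np.vstack([z(b,285,135),z(e,237,225)])[:600,:286]]))
E
```

```text
clock: 6.25
eef_pos: [0.5581, 0.1793, 0.082]
tcp_rot: [[-0.365, 0.931, 0.001], [0.931, 0.365, 0.0], [-0.0, 0.001, -1.0]]
force: [0.5, 0.3, -3.0]
opening: 0.0245
finger_force: 49.8
[0.55814145 0.17934027 0.08198861] [ 0.5168206   0.34437336 -3.02275773] 111.42977804332791
```

View pics/d.png

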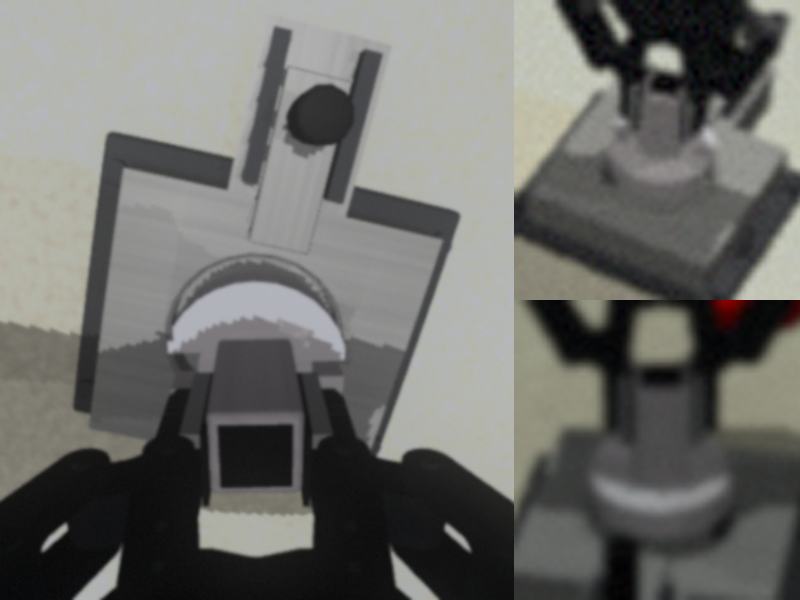

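Run:
```python
from h import *
im=cv2.imread("pics/w3.png");g=cv2.cvtColor(im,cv2.COLOR_BGR2GRAY)
cv2.imwrite("pics/w3c.png",cv2.resize(im[170:280,205:355],(795,583),interpolation=cv2.INTER_CUBIC))
```

```text
(no output)
```

View pics/w3c.png

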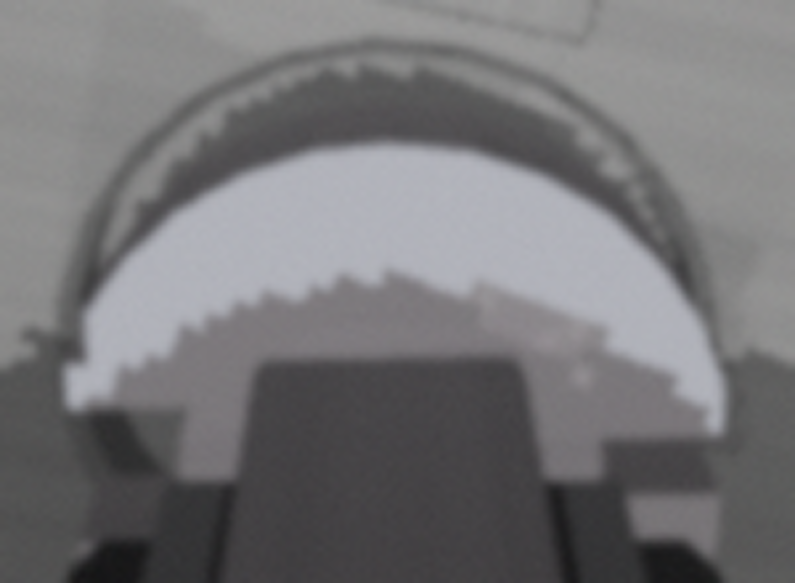

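Run:
```python
from h import *
from scipy.optimize import least_squares
c=cam("wrist");s=state();T=np.array(s["eef_pos"]);R=np.array(s["tcp_rot"])
def fit(pts,z,r):
    f=np.array([onz(c,(205+u/5.3-.4,170+v/5.3-.4),z)[:2] for u,v in pts])
    o=least_squares(lambda q:np.hypot(*(f-q[:2]).T)-r,[.557,.18]); return o.x,o.fun*1e3
m,e=fit([(375,38),(108,195),(58,320),(640,135),(727,340),(230,85),(520,65)],.034,.0347)
k,e2=fit([(83,315),(395,142),(600,205),(700,320),(726,390),(180,205)],T[2]-.040+.016,.032)
print(m,e.round(2),k,e2.round(2),T); d=np.r_[m-k,0];print("shift tool",(R.T@d)*1e3,"foot off",R.T@np.r_[k-T[:2],0]*1e3)
```

```text
[0.55603088 0.18183274] [ 0.12  0.06  1.18  0.5   0.75 -0.47 -0.29] [0.55603897 0.18087128] [ 0.14 -0.21  0.    0.02  0.17  0.1 ] [0.55830409 0.17981941 0.08223411]
shift tool [8.97339530e-01 3.45330301e-01 4.28631223e-04] foot off [ 1.80976397 -1.72102969 -0.00298083]
```

```bash
python3 -m inch '[{"dp":[0.0008,-0.0002,0.002],"roll":0},{"dp":[0,0,0.003],"roll":0},{"dp":[0,0,0.002],"roll":0},{"dp":[0,0,0.002],"roll":0},{"dp":[0,0,0],"roll":0},{"dp":[0,0,0],"roll":0}]'
```

```text
clock: 7.0
eef_pos: [0.557, 0.1804, 0.0722]
tcp_rot: [[-0.368, 0.93, -0.0], [0.93, 0.368, -0.0], [-0.0, -0.0, -1.0]]
force: [0.2, -0.0, -4.5]
opening: 0.0246
finger_force: 49.8
```

```bash
python3 -m inch '[{"dp":[0,0,0.0015],"roll":0},{"dp":[0,0,0.0015],"roll":0},{"dp":[0,0,0.0015],"roll":0},{"dp":[0,0,0.0015],"roll":0},{"dp":[0,0,0],"roll":0},{"dp":[0,0,0],"roll":0}]'
```

```text
clock: 7.6
eef_pos: [0.557, 0.1804, 0.0662]
tcp_rot: [[-0.368, 0.93, -0.0], [0.93, 0.368, -0.0], [0.0, -0.0, -1.0]]
force: [0.7, 0.3, -4.2]
opening: 0.0246
finger_force: 49.8
```

```bash
python3 -m inch '[{"dp":[0,0,0.0007],"roll":0},{"dp":[0,0,0.0007],"roll":0},{"dp":[0,0,0],"roll":0},{"dp":[0,0,0],"roll":0}]'
```

```text
clock: 8.0
eef_pos: [0.5571, 0.1804, 0.0649]
tcp_rot: [[-0.368, 0.93, 0.0], [0.93, 0.368, -0.0], [-0.0, 0.0, -1.0]]
force: [0.5, -0.6, -3.8]
opening: 0.0243
finger_force: 49.8
```

```bash
python3 -m inch '[{"dp":[0,0,0.0006],"roll":0},{"dp":[0,0,0.0006],"roll":0},{"dp":[0,0,0],"roll":0},{"dp":[0,0,0],"roll":0}]'
```

```text
clock: 8.4
eef_pos: [0.5571, 0.1804, 0.0637]
tcp_rot: [[-0.368, 0.93, -0.0], [0.93, 0.368, -0.0], [0.0, -0.0, -1.0]]
force: [-0.1, 0.4, -2.9]
opening: 0.0241
finger_force: 49.8
```

```bash
python3 -m inch '[{"dp":[0,0,0.0006],"roll":0},{"dp":[0,0,0.0006],"roll":0},{"dp":[0,0,0],"roll":0},{"dp":[0,0,0],"roll":0}]'
```

```text
clock: 8.8
eef_pos: [0.557, 0.1804, 0.0624]
tcp_rot: [[-0.368, 0.93, -0.0], [0.93, 0.368, -0.0], [-0.0, -0.0, -1.0]]
force: [-1.4, -0.8, -2.5]
opening: 0.0244
finger_force: 49.8
```

```bash
python3 -m inch '[{"dp":[0,0,0.0006],"roll":0},{"dp":[0,0,0.0006],"roll":0},{"dp":[0,0,0],"roll":0},{"dp":[0,0,0],"roll":0}]'
```

```text
clock: 9.2
eef_pos: [0.5571, 0.1804, 0.0613]
tcp_rot: [[-0.368, 0.93, -0.0], [0.93, 0.368, -0.0], [-0.0, -0.0, -1.0]]
force: [-0.6, -0.0, -3.1]
opening: 0.0242
finger_force: 49.8
```

```bash
python3 -m inch '[{"dp":[0,0,0.0006],"roll":0},{"dp":[0,0,0.0006],"roll":0},{"dp":[0,0,0],"roll":0},{"dp":[0,0,0],"roll":0}]'
```

```text
clock: 9.6
eef_pos: [0.5571, 0.1804, 0.0601]
tcp_rot: [[-0.368, 0.93, -0.0], [0.93, 0.368, -0.0], [-0.0, -0.0, -1.0]]
force: [0.2, -0.6, -4.0]
opening: 0.0241
finger_force: 49.8
```

No resistance 4 mm below the key-top height, so the notch is over the key. I'll finish the descent gently.

```bash
python3 -m inch '[{"dp":[0,0,0.0006],"roll":0},{"dp":[0,0,0.0006],"roll":0},{"dp":[0,0,0.0004],"roll":0},{"dp":[0,0,0],"roll":0},{"dp":[0,0,0],"roll":0}]'
```

```text
clock: 10.1
eef_pos: [0.5571, 0.1804, 0.0585]
tcp_rot: [[-0.368, 0.93, -0.0], [0.93, 0.368, 0.0], [0.0, -0.0, -1.0]]
force: [0.2, -0.6, -3.3]
opening: 0.0241
finger_force: 49.8
```

```bash
python3 -m inch '[{"dp":[0,0,0.0004],"roll":0},{"dp":[0,0,0.0003],"roll":0},{"dp":[0,0,0],"roll":0},{"dp":[0,0,0],"roll":0}]'
```

```text
clock: 10.5
eef_pos: [0.5571, 0.1805, 0.058]
tcp_rot: [[-0.368, 0.93, 0.0], [0.93, 0.368, 0.0], [-0.0, 0.0, -1.0]]
force: [-1.4, -0.2, -0.6]
opening: 0.0248
finger_force: 50.3
```

The force has changed from -4 N to -0.6 N at TCP height 0.058, so the foot is on the floor, 18 mm below its height at the grasp. I'll release, lift and turn towards the knob (roll +12.6).

```bash
python3 -m inch '[{"dp":[0,0,0],"roll":0},{"dp":[0,0,0],"roll":0},{"dp":[0,0,0],"roll":0},{"dp":[0,0,0],"roll":0},{"dp":[0,0,0],"roll":0},{"dp":[0,0,-0.01],"roll":0},{"dp":[0,0,-0.03],"roll":0},{"dp":[0,0,-0.03],"roll":6.3},{"dp":[0,0,-0.03],"roll":6.3},{"dp":[0,0,0],"roll":0},{"dp":[0,0,0],"roll":0}]' 1
python3 - <<'E'
from h import *
c,im=grab("wrist","w4.png");s=state();T=np.array(s["eef_pos"]);R=np.array(s["tcp_rot"]);print(s["force"])
for X in([.5434,.2645,.081],[.5434,.2645,.045]):print(proj(c,[X]),R.T@(np.array(X)-T))
e,b=grab("scene");f,sd=grab("side")
z=lambda i,u,v:cv2.resize(i[v:v+60,u:u+60],(240,240),interpolation=cv2.INTER_CUBIC)
cv2.imwrite("pics/e.png",np.hstack([im,np.vstack([z(b,290,130),z(sd,237,235)])[:420]]))
E
```

```text
clock: 11.6
eef_pos: [0.5578, 0.1807, 0.1591]
tcp_rot: [[-0.157, 0.988, 0.002], [0.988, 0.157, 0.001], [0.0, 0.002, -1.0]]
force: [-1.7, -0.2, -0.0]
opening: 0.0856
finger_force: 0.0
[ 0.95346283  0.42096635 -0.55397864]
[[278.89017127  84.37090481]] [ 0.08519095 -0.00012029  0.07683646]
[[278.77354127  85.86325946]] [ 0.08518992 -0.00012339  0.11283646]
```

View pics/e.png

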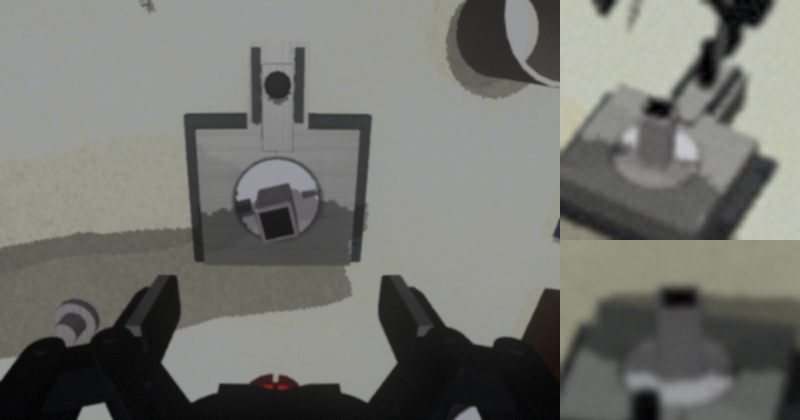

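The foot is home and flush, with its wide notch over the key at (245,207). The bolt knob is at (278,84), where predicted, with the guide strips to either side. I'll go over the knob, descend and grip lightly.

```bash
python3 -m inch '[{"dp":[0.028,0,0],"roll":0},{"dp":[0.029,0,0],"roll":0},{"dp":[0.028,0,0],"roll":0},{"dp":[0,0,0],"roll":0},{"dp":[0,0,0.03],"roll":0},{"dp":[0,0,0.03],"roll":0},{"dp":[0,0,0.025],"roll":0},{"dp":[0,0,0.015],"roll":0},{"dp":[0,0,0],"roll":0},{"dp":[0,0,0],"roll":0}]' 1
```

```text
clock: 12.75
eef_pos: [0.5433, 0.2636, 0.0573]
tcp_rot: [[-0.156, 0.988, -0.001], [0.988, 0.156, -0.001], [-0.001, -0.002, -1.0]]
force: [0.8, -0.3, 0.2]
opening: 0.0856
finger_force: 0.0
```

```bash
python3 -m inch '[{"dp":[0,0,0],"roll":0},{"dp":[0,0,0],"roll":0},{"dp":[0,0,0],"roll":0},{"dp":[0,0,0],"roll":0},{"dp":[0,0,0],"roll":0},{"dp":[0,0,0],"roll":0},{"dp":[0,0,0],"roll":0},{"dp":[0,0,0],"roll":0}]' 0 25
```

```text
clock: 13.55
eef_pos: [0.5437, 0.2645, 0.0582]
tcp_rot: [[-0.156, 0.988, 0.0], [0.988, 0.156, 0.0], [0.0, 0.0, -1.0]]
force: [-2.7, -0.1, 5.1]
opening: 0.0152
finger_force: 25.4
```

The knob is gripped (15–16 mm). I'll slide it along tool -x.

```bash
python3 -m inch '[{"dp":[-0.002,0,0],"roll":0},{"dp":[-0.003,0,0],"roll":0},{"dp":[-0.003,0,0],"roll":0},{"dp":[-0.003,0,0],"roll":0},{"dp":[-0.003,0,0],"roll":0},{"dp":[-0.003,0,0],"roll":0},{"dp":[-0.002,0,0],"roll":0},{"dp":[0,0,0],"roll":0},{"dp":[0,0,0],"roll":0}]'
```

```text
clock: 14.45
eef_pos: [0.5466, 0.246, 0.0582]
tcp_rot: [[-0.157, 0.988, -0.0], [0.988, 0.157, 0.001], [0.001, 0.0, -1.0]]
force: [-2.8, -0.1, 6.4]
opening: 0.0152
finger_force: 25.4
```

```bash
python3 -m inch '[{"dp":[-0.001,0,0],"roll":0},{"dp":[-0.001,0,0],"roll":0},{"dp":[-0.0007,0,0],"roll":0},{"dp":[0,0,0],"roll":0},{"dp":[0,0,0],"roll":0}]'
```

```text
clock: 14.95
eef_pos: [0.547, 0.2436, 0.0582]
tcp_rot: [[-0.157, 0.988, -0.0], [0.988, 0.157, 0.001], [0.001, 0.0, -1.0]]
force: [-2.7, 0.8, 5.0]
opening: 0.0152
finger_force: 25.4
```

```bash
python3 -m inch '[{"dp":[-0.0006,0,0],"roll":0},{"dp":[-0.0006,0,0],"roll":0},{"dp":[0,0,0],"roll":0},{"dp":[0,0,0],"roll":0}]'
```

```text
clock: 15.35
eef_pos: [0.547, 0.2431, 0.0582]
tcp_rot: [[-0.157, 0.988, -0.001], [0.988, 0.157, 0.003], [0.003, -0.0, -1.0]]
force: [-3.4, 3.9, 5.2]
opening: 0.0152
finger_force: 25.4
```

The y force has risen to 3.9 N and motion has stalled: that's the stop, at about 21.8 mm of travel. Releasing and lifting.

```bash
python3 -m inch '[{"dp":[0,0,0],"roll":0},{"dp":[0,0,0],"roll":0},{"dp":[0,0,0],"roll":0},{"dp":[0,0,0],"roll":0},{"dp":[0,0,0],"roll":0},{"dp":[0,0,-0.01],"roll":0},{"dp":[0,0,-0.03],"roll":0},{"dp":[0,0,-0.03],"roll":0},{"dp":[0,0,-0.03],"roll":0},{"dp":[0.03,0,0],"roll":0},{"dp":[0,0,0],"roll":0},{"dp":[0,0,0],"roll":0}]' 1
python3 - <<'E'
from h import *
c,im=grab("wrist","w5.png")
C=np.array([.5565,.1805]);n=np.radians(8.9);y=np.array([-np.sin(n),np.cos(n)])
g=cv2.cvtColor(im,cv2.COLOR_BGR2GRAY);p=proj(c,[[*(C+.063*y),.081]])[0];print("knob shut pred",p)
u,v=p.astype(int);m=(g[max(v-40,0):v+40,u-40:u+40]<45).astype(np.uint8)
nn,l,st,ce=cv2.connectedComponentsWithStats(m);i=1+st[1:,4].argmax();q=ce[i]+[u-40,max(v-40,0)]
k=onz(c,q,.075)[:2]-C;print(q,st[i],"knob dist",k@y)
e,b=grab("scene");f,s=grab("side");o=cv2.imread("pics/a.png")
z=lambda i,u,v:cv2.resize(i[v:v+60,u:u+60],(210,210),interpolation=cv2.INTER_CUBIC)
cv2.imwrite("pics/f.png",np.hstack([im,np.vstack([z(b,290,130),z(s,237,235)])]))
E
```

```text
clock: 16.55
eef_pos: [0.5426, 0.2717, 0.1584]
tcp_rot: [[-0.157, 0.988, 0.001], [0.988, 0.157, -0.0], [-0.0, 0.001, -1.0]]
force: [-0.1, -0.1, -0.4]
opening: 0.0853
finger_force: 0.0
knob shut pred [280.17841349 263.81970739]
[278.55384615 252.64102564] [ 28   9  23  41 780] knob dist 0.06843221442420486
```

View pics/f.png

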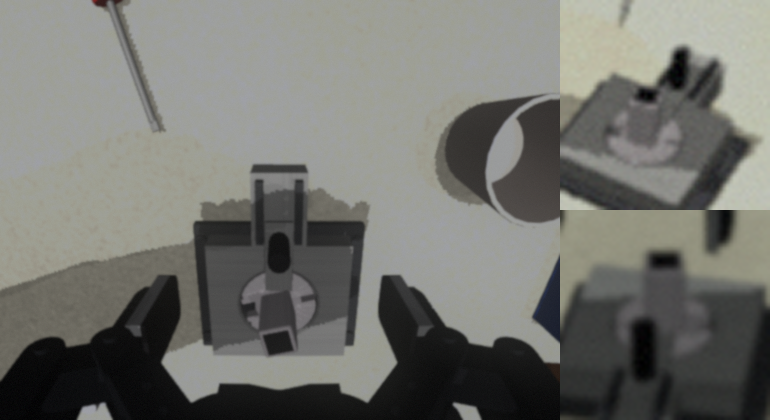

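The tongue overlaps the flange rim, the knob's top is at about (279,264), where it should be when shut, and the gripper is clear. Handing in.

```bash
python3 -c "
from cell import bot
print(bot.finish_job())"
```

```text
the job is handed in; nothing more can be done
None
```

I handed the job in after about 17 s of robot time: the foot is seated flush over the key, the bolt was pushed to its stop (about 21.8 mm of 22 mm), and the gripper is clear; no verdict was returned.

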